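# Unclip the square lipstick and set it out on the coaster

## Task

Pull the tall square-sided lipstick straight up out of its sprung catch on the rack's rail, and stand it gently, upright, in the middle of the round marble coaster. Then let go of it, and do not knock over or push away the perfume bottle.

Things in the scene. Friction and masses are not known exactly. Their poses are not given: they have to be found in the camera images.
- tall_mid (a point): Centre (half-way up) of the tall square lipstick: maroon plastic, about 35 g, 92 mm high: foot 25 x 25 x 10 mm, above it a square case 18 x 18 mm, 82 mm high, flat top. Upright, z up, x and y square to its sides and parallel to the rack's. In any of the 4 slots; the only square and the tallest one: the others are round, 18 mm across, 70 mm high, same maroon, same feet.
- rack: Wooden rack, fixed, 70 mm deep (x), 226 long (y). Origin on the table below the lipstick row's middle. 4 slots at y = +-26, +-78 mm, on a rail 12 mm up. Fence and dividers 22 mm high; back beam (x 29 to 43 mm) 36 mm. A sprung roller behind each slot laps 2.5 mm over the foot; a straight upward pull of about 5 to 12 N frees it within 25 mm; clear after 30 mm.
- coaster_top (a point): Centre of the top face of the round marble coaster, 90 mm across, 10 mm thick, fixed to the table; z up.
- perfume: Amber glass perfume bottle, 34 x 56 mm and 70 mm high, with a black screw cap 26 mm across that brings it to 102 mm; origin at the centre of its underside. Loose, 0.2 kg, beyond the coaster (130 to 155 mm from centre to centre).
Things that resemble listed ones, but are neither listed nor needed, are in the scene too. Leave any green or orange look-alike of the part that bears tall_mid alone.

How it is judged (in metres and radians):
On the way:
1. the square lipstick is pulled up clear of the rack (z of tall_mid in the frame of rack above 0.095 m and angle between tall_mid's own z axis and vertical below 0.5 rad), for 0.1 s.
At the end, for the whole second after the job is handed in: The square lipstick stands released and at rest on the coaster, its foot on the marble (centre height within 4 mm), its centre within 20 mm of the coaster's centre, tilted less than 0.15 rad; the perfume bottle stands upright within 30 mm of where it was (horizontal distance between tall_mid and coaster_top below 0.02 m and z of tall_mid in the frame of coaster_top between 0.042 and 0.05 m and angle between each of tall_mid, perfume's own z axis and vertical below 0.15 rad and linear speed of tall below 0.02 m/s and distance of perfume from where it was at the start of the episode below 0.03 m); the robot touches nothing.
It fails at once if the perfume bottle is knocked over (angle between perfume's own z axis and vertical above 0.5 rad).
It fails at once if the square lipstick is dropped (falls free faster than 0.6 m/s) (linear speed of tall above 0.6 m/s and contact force between tall and the fingers below 0.05 N).
It also fails if it takes over 37 s, if anything falls off the work surface, if the arm or the gripper's body presses on something with over 40 N, if the wrist force passes 120 N, or if a joint passes its speed limit or range.

## Robot

A 6-joint arm with a two-finger parallel gripper is mounted at the origin on the work surface. World frame = base frame: x ahead of the robot, y to its left, z up, the work surface at z = 0. Lengths are in mm, angles in degrees, forces in N, time in s.
With the tool pointing down it reaches from about 250 to 775 mm from the base axis. Payload 8.9 kg.
Tool frame: the origin (TCP) lies between the finger pads; the fingertips stand 17 mm ahead of it and the grasp point (between the pads) lies 2 mm behind it; z points along the fingers, y is the line along which they close (so a half turn about z gives the same grasp; the last joint's range is limited). The gripper opens to 85 mm and grips with 20 to 120 N. Pads are 22 mm wide; open, the fingers measure 114 mm over their backs; the gripper's body (76 mm by 85 mm) begins 54 mm behind the grasp point. The pads swing forward as they close: fully open they stand 13 mm farther back than shut.
Start: joints at [57.565, 16.656, -8.789, 64.555, 0, 82.019], TCP at [217.323, 477.906, 248.305] pointing down, gripper open.
Joint ranges: [-144.48, 144.48], [-52.06, 99.96], [-74.48, 78.29], [-112.23, 115.85], [-86.99, 84.42], [-180, 180]. Speed limits (degrees/s): [127.2, 127.2, 159.86, 180, 180, 180].

## Interface

Orientations are given as a 3x3 rotation matrix whose columns are the frame's x, y, z axes.
In Python, from rig import robot gives the robot as it stands.
- The arm moves only by the tool arm_command, never from a script. Its argument "steps" is a list of rows, each an object of numbers: "ax", "ay", "az": the turn, a rotation vector about the tool's x, y, z in degrees; "dx", "dy", "dz": the shift along the tool's x, y, z in m; "fingers": the opening, from -1 (shut) to 1 (fully open). A call has 1 to 20 rows; each row is the pose to reach, as a shift and turn from the pose commanded when the call began, along the tool's axes at that moment; what a row does not reach only later rows make up. A row lasts 1/10 s, in which the tool goes at most 50 mm and 8.59 degrees, less where a joint would pass 70% of its speed; a pose out of reach is approached as far as the arm can. A call with a gripper value outside its range is refused whole. The fingers move at their own pace and stop on an object; "grip_force" is the grip in N (left out, the last holds). Time passes only in rows, so rows that repeat a pose let the fingers close. It gives the time, the measured TCP pose, the force, the opening and the grip force at its end, in the units of the state.
- robot.read_state(): the state, without advancing time (a new reading comes with each control period).
- robot.get_image(name): name is "scene" or "side" or "wrist"; returns a dict with "color" (400x640x3 uint8, red, green, blue), "z_map" (400x640 float32, mm along the optical axis (not along the pixel's ray), 0 where there is no reading), "K" (3x3 intrinsics, pixels), "position" and "rotation" of the camera in the world; the wrist camera has in their place "T_tool_cam" (4x4, takes a point from camera to tool coordinates, whose origin is the TCP and whose axes are the flange's). Camera axes: x right, y down, z forward; pixel columns grow to the right and rows downward; lengths in mm; the calibration is good to about 2 mm. A picture is of the moment at which its call begins: read the wrist's pose just before it.
- robot.finish_job(): hands the job in; it is judged then, once.
The state is a dict: "time": time; "joint_pos": joint angles; "qvel": joint speeds; "effort": joint torques, N m; "tool_pos": TCP position; "tool_rot": TCP orientation; "ft_force": force on the tool from outside, world axes, zero at the start; "moment": the same for the moment, N m; "finger_gap": finger opening in mm; "finger_force": force on a finger pad.
Only numpy, scipy, OpenCV 4.12 (cv2) and the standard library are available. Lean on these libraries where they do the work, as an engineer would, in place of code of your own. Each camera call takes 0.05 s, during which the arm holds its last target. There are 200 camera calls.

## Working session

There is one attempt and no reset: what is moved stays moved. The work goes in short steps, Python scripts to look and compute and a tool call to move; the robot and the scene stay as the last step left them, time stands still between calls to the robot, and variables do not carry over. Pictures are saved under pics/ and viewed, at most 10 in all, crops included, and the job is handed in when it is done.

Besides the shell and the picture viewer there is one more tool, called after "Request:" in YAML: its name, and indented under it one key for each argument. arm_command: Moves the arm, as the interface text tells. Its arguments: {"type":"object","properties":{"steps":{"type":"array"},"grip_force":{"type":"number"}},"required":["steps"]}

```bash
mkdir -p pics; cat > h.py <<'E'
import numpy as np, cv2
from rig import robot
def shot(n):
    s=robot.read_state(); im=robot.get_image(n)
    if n=="wrist":
        T=np.array(im["T_tool_cam"]); R=np.array(s["tool_rot"]); im["rotation"]=R@T[:3,:3]; im["position"]=R@T[:3,3]+np.array(s["tool_pos"])
    return im
def cloud(im):
    z=im["z_map"]; K=np.array(im["K"]); v,u=np.mgrid[:z.shape[0],:z.shape[1]]
    p=np.stack([(u-K[0,2])/K[0,0]*z,(v-K[1,2])/K[1,1]*z,z],-1)
    p=p@np.array(im["rotation"]).T+np.array(im["position"]); p[z==0]=np.nan
    return p
E
python3 - <<'E'
from h import *
for n in ["scene","side"]:
    im=shot(n); cv2.imwrite(f"pics/{n}1.png",im["color"][...,::-1]); np.savez(f"{n}1.npz",p=cloud(im),c=im["color"])
    print(n,im["position"],im["rotation"])
s=robot.read_state();print(s["tool_rot"],s["time"],s["finger_gap"])
E
```

```text
scene [1102.17335092 -533.04261907  889.97258585] [[ 0.76651282  0.45325168 -0.45499561]
 [ 0.64206329 -0.55691792  0.5268749 ]
 [-0.01458828 -0.69599235 -0.71790099]]
side [ 206.14365877 -318.77350235  696.01558562] [[ 0.70243753 -0.55160788  0.44978913]
 [-0.71150551 -0.52780466  0.46387729]
 [-0.01847757 -0.64587226 -0.76322185]]
[[-9.10295321e-01  4.13959004e-01 -6.09120238e-04]
 [ 4.13959425e-01  9.10294808e-01 -9.78604703e-04]
 [ 1.49376762e-04 -1.14297035e-03 -9.99999336e-01]] 0.1 85.30798056558069
```

View pics/scene1.png

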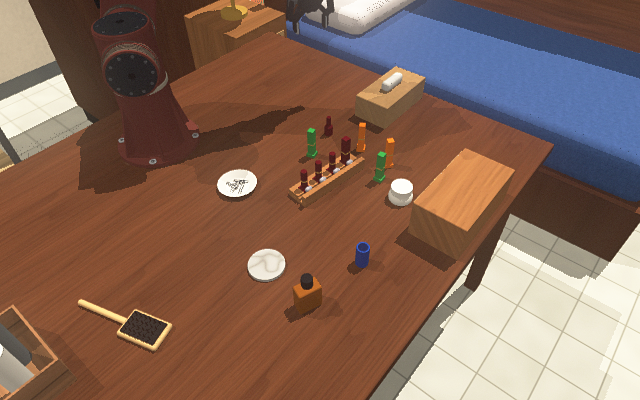

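View pics/side1.png

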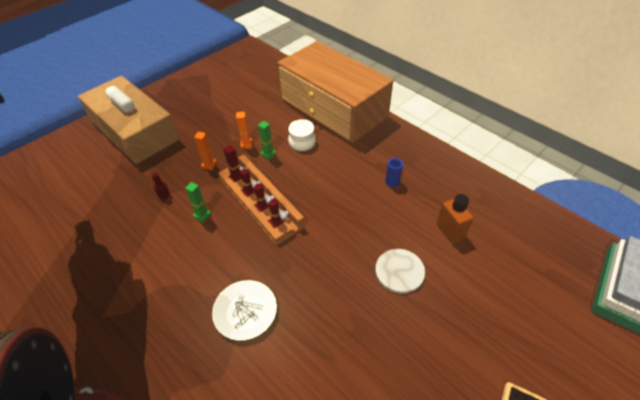

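The scene view shows the rack from about (295,195) to (360,160), with the tallest lipstick in the far slot at (346,148). The marble coaster is at (266,264) and the perfume at (307,293). In the side view these are at (231,155), (400,271) and (456,218). Next I'll measure them.

```bash
python3 - <<'E'
from h import *
for n,lip,coa,per,rk in [("scene",(346,148),(266,264),(307,290),(285,130,370,205)),("side",(232,158),(400,271),(456,218),(215,140,305,245))]:
    d=np.load(n+"1.npz");p=d["p"];c=d["c"].astype(int)
    X=p[...,0];Y=p[...,1];Z=p[...,2]
    def near(uv): return np.nanmedian(p[uv[1]-2:uv[1]+3,uv[0]-2:uv[0]+3].reshape(-1,3),axis=0)
    print(n,"lip",near(lip),"coa",near(coa),"per",near(per))
    q=near(coa); m=(np.hypot(X-q[0],Y-q[1])<70)&(Z>5.5)&(Z<16)&(c.min(-1)>110)
    pt=p[m][:,:2].astype(np.float32); print("coaster",cv2.minEnclosingCircle(pt),np.median(p[m][:,2]),m.sum())
    q=near(per); m=(np.hypot(X-q[0],Y-q[1])<70)&(Z>15)&(Z<120)
    print("perf",np.percentile(p[m],[1,50,99],axis=0).round(), "cap",np.median(p[m&(Z>95)],axis=0).round())
    a,b,e,f=rk; M=np.zeros(Z.shape,bool);M[b:f,a:e]=1
    m=M&(Z>85); print("tall tops",m.sum(),np.percentile(p[m],[2,50,98],axis=0).round(1))
    m=M&(Z>62)&(Z<=125); print("maroon"); 
    nn,l,st,ce=cv2.connectedComponentsWithStats(m.astype(np.uint8))
    for k in range(1,nn):
        if st[k,4]>8: print(ce[k].round(),st[k,4],np.nanmedian(p[l==k],axis=0).round(1),np.nanmax(Z[l==k]).round(1))
    m=M&(Z>8)&(Z<45)&(c[...,0]>110)&(c[...,0]-c[...,2]>50)&(c[...,1]>50)
    r=cv2.minAreaRect(p[m][:,:2].astype(np.float32));print("rack",r,m.sum()); print(cv2.boxPoints(r).round())
    im=d["c"][b-30:f+15,a-15:e+30,::-1]; cv2.imwrite(f"pics/{n}crop.png",cv2.resize(im,None,fx=4.3,fy=4.3,interpolation=2))
E
```

```text
scene lip [524.76651609 260.67515363  74.70887852] coa [ 590.25791159 -130.99326038    9.11448533] per [ 740.25206897 -153.10061647   70.13117376]
coaster ((588.9465942382812, -129.36373901367188), 45.21609878540039) 8.821594902905986 903
perf [[ 711. -176.   16.]
 [ 740. -153.   67.]
 [ 756. -120.  103.]] cap [ 733. -146.  101.]
tall tops 106 [[404.3 236.   85.7]
 [515.5 258.7  93.4]
 [528.3 275.6 105.1]]
maroon
[311. 134.] 87 [416.  239.1  78.6] 93.4
[362. 132.] 27 [513.4 351.5  70.3] 79.2
[345. 144.] 135 [522.3 260.3  87.5] 105.9
[332. 156.] 54 [515.4 210.3  75.9] 84.0
[318. 165.] 59 [508.5 159.5  76. ] 84.0
[303. 174.] 55 [501.9 107.5  76.5] 84.7
rack ((480.9937744140625, 225.28720092773438), (295.20037841796875, 152.9478302001953), 82.98460388183594) 921
[[387.  88.]
 [539.  69.]
 [575. 362.]
 [423. 381.]]
side lip [516.38372026 259.16834441  86.58609656] coa [ 585.73038547 -130.56083725    9.98295907] per [ 713.90484811 -152.2943237    69.3198388 ]
coaster ((588.1962280273438, -128.53271484375), 45.17270278930664) 9.914529736650707 1630
perf [[ 707. -174.   16.]
 [ 721. -149.   65.]
 [ 742. -115.  104.]] cap [ 729. -144.  101.]
tall tops 133 [[508.9 257.2  86.1]
 [516.4 261.4 100.6]
 [526.7 276.7 105.5]]
maroon
[231. 156.] 225 [515.8 260.3  90.4] 106.0
[245. 175.] 97 [509.3 211.8  77.7] 84.2
[258. 190.] 101 [501.9 159.7  78.2] 84.2
[273. 205.] 109 [496.1 109.3  79.4] 83.8
rack ((536.1822509765625, 222.33682250976562), (306.6005554199219, 173.5289764404297), 54.545936584472656) 2052
[[377. 148.]
 [518.  47.]
 [696. 297.]
 [554. 398.]]
```

View pics/scenecrop.png

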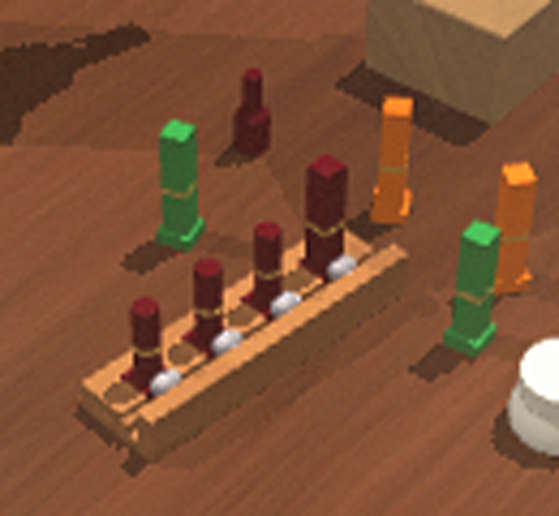

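The crop confirms it: the square, tallest lipstick is in the far (+y) slot, with the rollers on the +x side. Next I'll refine the axis and yaw from the top faces and list the neighbours.

```bash
python3 - <<'E'
from h import *
for n in ["scene","side"]:
    d=np.load(n+"1.npz");p=d["p"];c=d["c"].astype(int);X,Y,Z=np.moveaxis(p,-1,0)
    m=(X>380)&(X<680)&(Y>60)&(Y<420)&(Z>45)&(Z<130)
    nn,l,st,ce=cv2.connectedComponentsWithStats(m.astype(np.uint8))
    for k in range(1,nn):
        if st[k,4]>8:
            q=p[l==k]; zt=np.percentile(q[:,2],97); t=q[q[:,2]>zt-2.5]
            print(n,ce[k].round(),st[k,4],"top z",zt.round(1),"xy lo/mid/hi",t[:,:2].min(0).round(1),((t.min(0)+t.max(0))/2)[:2].round(1),t[:,:2].max(0).round(1),c[l==k].mean(0).round())
E
```

```text
scene [328. 119.] 29 top z 65.6 xy lo/mid/hi [382.7 349.3] [387.4 353.7] [392.1 358.2] [81. 31. 30.]
scene [362. 131.] 107 top z 91.9 xy lo/mid/hi [499.8 344.2] [509.  356.2] [518.2 368.1] [174.  92.  34.]
scene [311. 136.] 134 top z 92.9 xy lo/mid/hi [401.1 235.1] [411.4 245.3] [421.7 255.4] [ 62. 110.  54.]
scene [345. 146.] 177 top z 104.1 xy lo/mid/hi [510.4 254.8] [519.2 263.6] [528.1 272.4] [85. 38. 32.]
scene [385. 153.] 277 top z 92.1 xy lo/mid/hi [603.5 274.4] [618.2 316.7] [632.9 359. ] [119. 106.  48.]
scene [332. 158.] 86 top z 82.6 xy lo/mid/hi [505.2 208.1] [513.  214.2] [520.7 220.3] [93. 42. 34.]
scene [318. 167.] 90 top z 82.9 xy lo/mid/hi [500.4 153.2] [506.8 160.8] [513.1 168.5] [94. 43. 35.]
scene [304. 176.] 82 top z 82.9 xy lo/mid/hi [494.1 105.8] [500.9 112. ] [507.7 118.2] [95. 44. 35.]
side [242. 123.] 189 top z 93.1 xy lo/mid/hi [597.2 338. ] [608.6 349.7] [620.  361.5] [184.  88.  24.]
side [264. 133.] 232 top z 92.6 xy lo/mid/hi [615.4 276.5] [624.9 287. ] [634.3 297.4] [ 59. 102.  41.]
side [202. 143.] 245 top z 92.4 xy lo/mid/hi [495.3 349.5] [506.5 360.6] [517.8 371.7] [157.  71.  20.]
side [231. 159.] 286 top z 104.8 xy lo/mid/hi [509.3 256.4] [518.8 266.8] [528.3 277.2] [79. 30. 22.]
side [245. 177.] 147 top z 82.8 xy lo/mid/hi [504.8 207.7] [511.9 215.2] [519.1 222.7] [89. 37. 26.]
side [156. 178.] 62 top z 65.6 xy lo/mid/hi [380.5 351. ] [385.9 357.2] [391.3 363.5] [71. 23. 19.]
side [194. 195.] 286 top z 92.9 xy lo/mid/hi [399.3 236. ] [410.3 246.8] [421.2 257.6] [ 53. 102.  40.]
side [259. 192.] 152 top z 83.0 xy lo/mid/hi [498.2 156.6] [504.9 164.1] [511.6 171.6] [91. 38. 28.]
side [273. 208.] 160 top z 82.8 xy lo/mid/hi [489.5 105.4] [498.2 113. ] [506.8 120.6] [93. 39. 28.]
```

Request:
arm_command:
  steps:
    - {"dx": -0.363,"dy": -0.069,"dz": 0.04,"az": 73,"fingers": 1}
    - {"dx": -0.363,"dy": -0.069,"dz": 0.04,"az": 73}
    - {"dx": -0.363,"dy": -0.069,"dz": 0.04,"az": 73}
    - {"dx": -0.363,"dy": -0.069,"dz": 0.04,"az": 73}
    - {"dx": -0.363,"dy": -0.069,"dz": 0.04,"az": 73}
    - {"dx": -0.363,"dy": -0.069,"dz": 0.04,"az": 73}
    - {"dx": -0.363,"dy": -0.069,"dz": 0.04,"az": 73}
    - {"dx": -0.363,"dy": -0.069,"dz": 0.04,"az": 73}
    - {"dx": -0.363,"dy": -0.069,"dz": 0.04,"az": 73}
    - {"dx": -0.363,"dy": -0.069,"dz": 0.04,"az": 73}
    - {"dx": -0.363,"dy": -0.069,"dz": 0.04,"az": 73}
    - {"dx": -0.363,"dy": -0.069,"dz": 0.04,"az": 73}
    - {"dx": -0.363,"dy": -0.069,"dz": 0.04,"az": 73}

```text
invalid input at $.steps[0]: expected keys ax, ay, az, dx, dy, dz, fingers
```

```bash
python3 - <<'E'
from h import *
s=robot.read_state(); print(s["time"],s["tool_pos"],np.round(s["tool_rot"],4).tolist(),s["ft_force"])
im=shot("wrist"); cv2.imwrite("pics/w1.png",im["color"][...,::-1]); p=cloud(im); X,Y,Z=np.moveaxis(p,-1,0)
m=(np.hypot(X-519,Y-265)<25)&(Z>98)&(Z<115); print(m.sum())
t=p[m]; r=cv2.minAreaRect(t[:,:2].astype(np.float32)); print(r,np.median(t[:,2]), np.argwhere(m).mean(0))
E
```

```text
0.1 [217.13775129 477.59785618 247.7909314 ] [[-0.9103, 0.414, -0.0006], [0.414, 0.9103, -0.001], [0.0001, -0.0011, -1.0]] [-0.2987027  -0.62023086 -0.11755426]
0
((0.0, 0.0), (0.0, 0.0), 0.0) nan [nan nan]
  return _methods._mean(a, axis=axis, dtype=dtype,
  ret = ret.dtype.type(ret / rcount)
<stdin>:5: RuntimeWarning: Mean of empty slice.
  ret = um.true_divide(
```

View pics/w1.png

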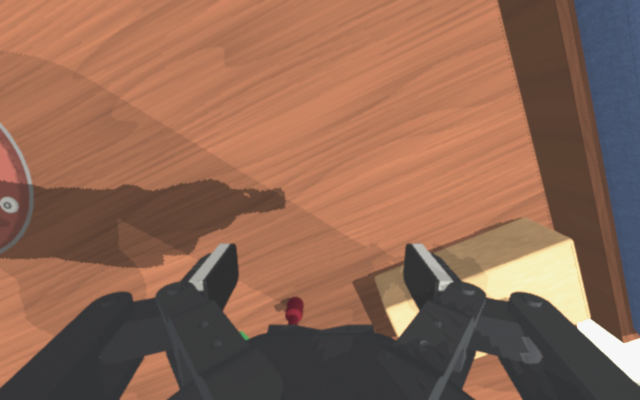

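The move was refused because each row needs every key. The wrist view, still at the start pose, shows only the fingers at about (225,265) and (425,265) and a bare table. I'll repeat the move with all the keys.

Request:
arm_command:
  steps:
    - {"ax": 0,"ay": 0,"az": 73,"dx": -0.363,"dy": -0.069,"dz": 0.04,"fingers": 1}
    - {"ax": 0,"ay": 0,"az": 73,"dx": -0.363,"dy": -0.069,"dz": 0.04,"fingers": 1}
    - {"ax": 0,"ay": 0,"az": 73,"dx": -0.363,"dy": -0.069,"dz": 0.04,"fingers": 1}
    - {"ax": 0,"ay": 0,"az": 73,"dx": -0.363,"dy": -0.069,"dz": 0.04,"fingers": 1}
    - {"ax": 0,"ay": 0,"az": 73,"dx": -0.363,"dy": -0.069,"dz": 0.04,"fingers": 1}
    - {"ax": 0,"ay": 0,"az": 73,"dx": -0.363,"dy": -0.069,"dz": 0.04,"fingers": 1}
    - {"ax": 0,"ay": 0,"az": 73,"dx": -0.363,"dy": -0.069,"dz": 0.04,"fingers": 1}
    - {"ax": 0,"ay": 0,"az": 73,"dx": -0.363,"dy": -0.069,"dz": 0.04,"fingers": 1}
    - {"ax": 0,"ay": 0,"az": 73,"dx": -0.363,"dy": -0.069,"dz": 0.04,"fingers": 1}
    - {"ax": 0,"ay": 0,"az": 73,"dx": -0.363,"dy": -0.069,"dz": 0.04,"fingers": 1}
    - {"ax": 0,"ay": 0,"az": 73,"dx": -0.363,"dy": -0.069,"dz": 0.04,"fingers": 1}
    - {"ax": 0,"ay": 0,"az": 73,"dx": -0.363,"dy": -0.069,"dz": 0.04,"fingers": 1}
    - {"ax": 0,"ay": 0,"az": 73,"dx": -0.363,"dy": -0.069,"dz": 0.04,"fingers": 1}

```text
time: 1.45
tool_pos: [518.8, 265.3, 208.5]
tool_rot: [[0.128, 0.992, 0.0], [0.992, -0.128, 0.0], [0.0, 0.0, -1.0]]
ft_force: [-0.4, 0.4, -0.9]
finger_gap: 85.2
finger_force: 0.0
```

```bash
python3 - <<'E'
from h import *
s=robot.read_state(); print(s["time"],s["tool_pos"],np.round(s["tool_rot"],4).tolist(),s["ft_force"],s["joint_pos"])
im=shot("wrist"); cv2.imwrite("pics/w2.png",im["color"][...,::-1]); p=cloud(im); X,Y,Z=np.moveaxis(p,-1,0)
m=(np.hypot(X-519,Y-265)<25)&(Z>98)&(Z<115); print(m.sum())
if m.sum():
    t=p[m]; r=cv2.minAreaRect(t[:,:2].astype(np.float32)); print(r,np.median(t[:,2]), np.argwhere(m).mean(0))
E
```

```text
1.45 [518.80592898 265.31078329 208.48099622] [[0.1276, 0.9918, 0.0002], [0.9918, -0.1276, 0.0001], [0.0001, 0.0002, -1.0]] [-0.40466085  0.42329747 -0.86411322] [ 1.98973707e+01  2.42602523e+01 -3.68382959e+00  6.20449809e+01
  7.80352295e-04  1.17230956e+02]
453
((518.36767578125, 268.70550537109375), (17.875455856323242, 17.99456787109375), 83.1059799194336) 104.58990750750783 [199.50110375 319.90066225]
```

View pics/w2.png

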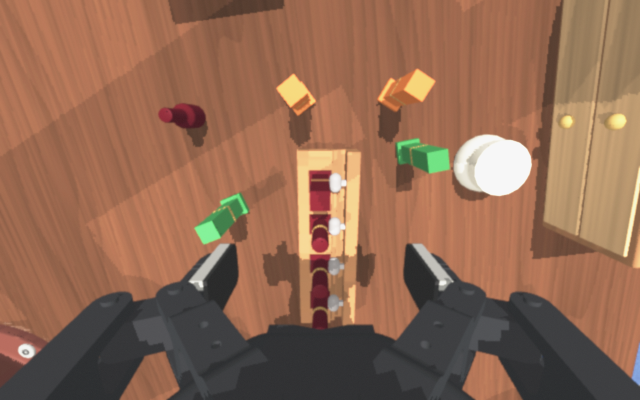

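The wrist view shows the square lipstick centred at (320,190) between the fingers, with the look-alikes clear of them. I'll descend and close.

Request:
arm_command:
  steps:
    - {"ax": 0,"ay": 0,"az": 0,"dx": 0.0015,"dy": 0,"dz": 0.03,"fingers": 1}
    - {"ax": 0,"ay": 0,"az": 0,"dx": 0.0015,"dy": 0,"dz": 0.06,"fingers": 1}
    - {"ax": 0,"ay": 0,"az": 0,"dx": 0.0015,"dy": 0,"dz": 0.09,"fingers": 1}
    - {"ax": 0,"ay": 0,"az": 0,"dx": 0.0015,"dy": 0,"dz": 0.115,"fingers": 1}
    - {"ax": 0,"ay": 0,"az": 0,"dx": 0.0015,"dy": 0,"dz": 0.135,"fingers": 1}
    - {"ax": 0,"ay": 0,"az": 0,"dx": 0.0015,"dy": 0,"dz": 0.135,"fingers": 1}
    - {"ax": 0,"ay": 0,"az": 0,"dx": 0.0015,"dy": 0,"dz": 0.135,"fingers": 0}
    - {"ax": 0,"ay": 0,"az": 0,"dx": 0.0015,"dy": 0,"dz": 0.135,"fingers": -0.4}
    - {"ax": 0,"ay": 0,"az": 0,"dx": 0.0015,"dy": 0,"dz": 0.135,"fingers": -1}
    - {"ax": 0,"ay": 0,"az": 0,"dx": 0.0015,"dy": 0,"dz": 0.135,"fingers": -1}
    - {"ax": 0,"ay": 0,"az": 0,"dx": 0.0015,"dy": 0,"dz": 0.135,"fingers": -1}
    - {"ax": 0,"ay": 0,"az": 0,"dx": 0.0015,"dy": 0,"dz": 0.135,"fingers": -1}
    - {"ax": 0,"ay": 0,"az": 0,"dx": 0.0015,"dy": 0,"dz": 0.135,"fingers": -1}
    - {"ax": 0,"ay": 0,"az": 0,"dx": 0.0015,"dy": 0,"dz": 0.135,"fingers": -1}
  grip_force: 50

```text
time: 2.9
tool_pos: [519.4, 266.5, 73.9]
tool_rot: [[0.13, 0.992, 0.0], [0.992, -0.13, 0.0], [0.0, 0.0, -1.0]]
ft_force: [-2.1, 0.2, 6.1]
finger_gap: 17.6
finger_force: 51.7
```

Request:
arm_command:
  steps:
    - {"ax": 0,"ay": 0,"az": 0,"dx": 0,"dy": 0,"dz": -0.004,"fingers": -1}
    - {"ax": 0,"ay": 0,"az": 0,"dx": 0,"dy": 0,"dz": -0.008,"fingers": -1}
    - {"ax": 0,"ay": 0,"az": 0,"dx": 0,"dy": 0,"dz": -0.012,"fingers": -1}
    - {"ax": 0,"ay": 0,"az": 0,"dx": 0,"dy": 0,"dz": -0.016,"fingers": -1}
    - {"ax": 0,"ay": 0,"az": 0,"dx": 0,"dy": 0,"dz": -0.02,"fingers": -1}
    - {"ax": 0,"ay": 0,"az": 0,"dx": 0,"dy": 0,"dz": -0.024,"fingers": -1}
    - {"ax": 0,"ay": 0,"az": 0,"dx": 0,"dy": 0,"dz": -0.028,"fingers": -1}
    - {"ax": 0,"ay": 0,"az": 0,"dx": 0,"dy": 0,"dz": -0.032,"fingers": -1}
    - {"ax": 0,"ay": 0,"az": 0,"dx": 0,"dy": 0,"dz": -0.036,"fingers": -1}
    - {"ax": 0,"ay": 0,"az": 0,"dx": 0,"dy": 0,"dz": -0.05,"fingers": -1}
    - {"ax": 0,"ay": 0,"az": 0,"dx": 0,"dy": 0,"dz": -0.07,"fingers": -1}
    - {"ax": 0,"ay": 0,"az": 0,"dx": 0,"dy": 0,"dz": -0.09,"fingers": -1}
    - {"ax": 0,"ay": 0,"az": 0,"dx": 0,"dy": 0,"dz": -0.11,"fingers": -1}
    - {"ax": 0,"ay": 0,"az": 0,"dx": 0,"dy": 0,"dz": -0.11,"fingers": -1}
    - {"ax": 0,"ay": 0,"az": 0,"dx": 0,"dy": 0,"dz": -0.11,"fingers": -1}

```text
time: 4.4
tool_pos: [519.6, 266.3, 183.3]
tool_rot: [[0.13, 0.992, 0.001], [0.992, -0.13, 0.0], [0.0, 0.001, -1.0]]
ft_force: [0.1, -0.4, 0.2]
finger_gap: 17.6
finger_force: 51.2
```

```bash
cat > lip.py <<'E'
from h import *
s=robot.read_state(); t=np.array(s["tool_pos"]); print(s["time"],t,s["ft_force"],s["finger_gap"])
for n in ["scene","side"]:
    im=shot(n); p=cloud(im); c=im["color"].astype(int)
    hsv=cv2.cvtColor(im["color"],cv2.COLOR_RGB2HSV).astype(int)
    m=(np.hypot(p[...,0]-t[0],p[...,1]-t[1])<40)&((hsv[...,0]>170)|(hsv[...,0]<8))&(hsv[...,1]>90)&(p[...,2]<t[2]+50)&(p[...,2]>t[2]-90)
    q=p[m]
    if len(q): 
        print(n,m.sum(),"z lo/hi",np.percentile(q[:,2],[1,99]).round(1))
        for a,b in [(-80,-60),(-55,-35),(-30,-10)]:
            k=q[(q[:,2]>t[2]+a)&(q[:,2]<t[2]+b)]
            if len(k): print(a,b,len(k),np.median(k,0).round(1))
    vs,us=np.where(np.hypot(p[...,0]-t[0],p[...,1]-t[1])<60); v0,u0=int(vs.mean()),int(us.mean())
    v0=max(70,min(330,v0));u0=max(70,min(570,u0))
    cv2.imwrite(f"pics/{n}_lip_{s['time']:.1f}.png",cv2.resize(im["color"][v0-70:v0+70,u0-70:u0+70,::-1],None,fx=4,fy=4))
E
python3 lip.py; ls pics
```

```text
4.4 [519.62254348 266.30078222 183.3456775 ] [ 0.05099488 -0.41738498  0.15662404] 17.565086207315026
scene 223 z lo/hi [119.7 213.5]
-80 -60 13 [521.9 255.5 120.3]
-55 -35 72 [526.3 258.8 135.4]
-30 -10 32 [520.7 257.8 158.1]
side 462 z lo/hi [122.5 223.7]
-80 -60 8 [522.  256.2 122.3]
-55 -35 128 [514.1 259.5 135.2]
-30 -10 43 [518.  259.2 157.9]
scene1.png
scene_lip_4.4.png
scenecrop.png
side1.png
side_lip_4.4.png
sidecrop.png
w1.png
w2.png
```

View pics/side_lip_4.4.png

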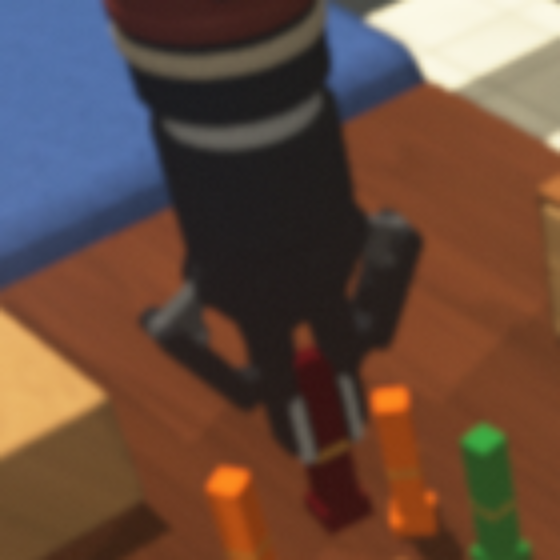

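The side view shows the lipstick upright between the pads at about (330,440), its foot clear of the rack. Next I carry it to the coaster.

Request:
arm_command:
  steps:
    - {"ax": 0,"ay": 0,"az": 0,"dx": -0.012,"dy": 0.004,"dz": 0,"fingers": -1}
    - {"ax": 0,"ay": 0,"az": 0,"dx": -0.036,"dy": 0.011,"dz": 0,"fingers": -1}
    - {"ax": 0,"ay": 0,"az": 0,"dx": -0.066,"dy": 0.021,"dz": 0,"fingers": -1}
    - {"ax": 0,"ay": 0,"az": 0,"dx": -0.096,"dy": 0.03,"dz": 0,"fingers": -1}
    - {"ax": 0,"ay": 0,"az": 0,"dx": -0.126,"dy": 0.039,"dz": 0,"fingers": -1}
    - {"ax": 0,"ay": 0,"az": 0,"dx": -0.156,"dy": 0.049,"dz": 0,"fingers": -1}
    - {"ax": 0,"ay": 0,"az": 0,"dx": -0.186,"dy": 0.058,"dz": 0,"fingers": -1}
    - {"ax": 0,"ay": 0,"az": 0,"dx": -0.216,"dy": 0.068,"dz": 0,"fingers": -1}
    - {"ax": 0,"ay": 0,"az": 0,"dx": -0.246,"dy": 0.077,"dz": 0,"fingers": -1}
    - {"ax": 0,"ay": 0,"az": 0,"dx": -0.276,"dy": 0.086,"dz": 0,"fingers": -1}
    - {"ax": 0,"ay": 0,"az": 0,"dx": -0.306,"dy": 0.096,"dz": 0,"fingers": -1}
    - {"ax": 0,"ay": 0,"az": 0,"dx": -0.336,"dy": 0.105,"dz": 0,"fingers": -1}
    - {"ax": 0,"ay": 0,"az": 0,"dx": -0.361,"dy": 0.113,"dz": 0,"fingers": -1}
    - {"ax": 0,"ay": 0,"az": 0,"dx": -0.376,"dy": 0.118,"dz": 0,"fingers": -1}
    - {"ax": 0,"ay": 0,"az": 0,"dx": -0.383,"dy": 0.12,"dz": 0,"fingers": -1}
    - {"ax": 0,"ay": 0,"az": 0,"dx": -0.383,"dy": 0.12,"dz": 0,"fingers": -1}
    - {"ax": 0,"ay": 0,"az": 0,"dx": -0.383,"dy": 0.12,"dz": 0,"fingers": -1}

```text
time: 6.2
tool_pos: [588.4, -128.2, 183.1]
tool_rot: [[0.129, 0.992, -0.001], [0.992, -0.129, 0.001], [0.0, -0.001, -1.0]]
ft_force: [-0.5, -0.3, -0.4]
finger_gap: 17.3
finger_force: 51.2
```

```bash
python3 lip.py
```

```text
6.2 [ 588.38310482 -128.15394678  183.13707803] [-0.54084029 -0.30658136 -0.42356565] 17.31646539986741
scene 223 z lo/hi [120.2 214.4]
-80 -60 13 [ 599.5 -131.   121.5]
-55 -35 101 [ 596.3 -134.6  133.8]
-30 -10 25 [ 592.9 -136.4  156.8]
side 392 z lo/hi [122.9 219.3]
-80 -60 6 [ 582.8 -136.4  122.2]
-55 -35 181 [ 579.8 -132.2  133.2]
-30 -10 37 [ 583.6 -134.7  156.7]
```

Request:
arm_command:
  steps:
    - {"ax": 0,"ay": 0,"az": 0,"dx": 0.0,"dy": 0,"dz": 0.015,"fingers": -1}
    - {"ax": 0,"ay": 0,"az": 0,"dx": 0,"dy": 0,"dz": 0.035,"fingers": -1}
    - {"ax": 0,"ay": 0,"az": 0,"dx": 0,"dy": 0,"dz": 0.055,"fingers": -1}
    - {"ax": 0,"ay": 0,"az": 0,"dx": 0,"dy": 0,"dz": 0.075,"fingers": -1}
    - {"ax": 0,"ay": 0,"az": 0,"dx": 0,"dy": 0,"dz": 0.09,"fingers": -1}
    - {"ax": 0,"ay": 0,"az": 0,"dx": 0,"dy": 0,"dz": 0.1,"fingers": -1}
    - {"ax": 0,"ay": 0,"az": 0,"dx": 0,"dy": 0,"dz": 0.107,"fingers": -1}
    - {"ax": 0,"ay": 0,"az": 0,"dx": 0,"dy": 0,"dz": 0.107,"fingers": -1}
    - {"ax": 0,"ay": 0,"az": 0,"dx": 0,"dy": 0,"dz": 0.107,"fingers": -1}

```text
time: 7.2
tool_pos: [589.1, -128.9, 76.9]
tool_rot: [[0.129, 0.992, 0.001], [0.992, -0.129, -0.0], [-0.0, 0.001, -1.0]]
ft_force: [-0.5, -0.7, 0.5]
finger_gap: 17.5
finger_force: 51.2
```

Request:
arm_command:
  steps:
    - {"ax": 0,"ay": 0,"az": 0,"dx": 0,"dy": 0,"dz": 0.001,"fingers": -1}
    - {"ax": 0,"ay": 0,"az": 0,"dx": 0,"dy": 0,"dz": 0.002,"fingers": -1}
    - {"ax": 0,"ay": 0,"az": 0,"dx": 0,"dy": 0,"dz": 0.003,"fingers": -1}
    - {"ax": 0,"ay": 0,"az": 0,"dx": 0,"dy": 0,"dz": 0.003,"fingers": -1}
    - {"ax": 0,"ay": 0,"az": 0,"dx": 0,"dy": 0,"dz": 0.003,"fingers": -1}

```text
time: 7.7
tool_pos: [588.7, -129.0, 73.4]
tool_rot: [[0.13, 0.992, 0.0], [0.992, -0.13, -0.0], [-0.0, 0.0, -1.0]]
ft_force: [0.4, 0.2, -0.3]
finger_gap: 17.6
finger_force: 51.2
```

Not in contact yet, so I'll go on in 0.5 mm steps.

Request:
arm_command:
  steps:
    - {"ax": 0,"ay": 0,"az": 0,"dx": 0,"dy": 0,"dz": 0.0005,"fingers": -1}
    - {"ax": 0,"ay": 0,"az": 0,"dx": 0,"dy": 0,"dz": 0.001,"fingers": -1}
    - {"ax": 0,"ay": 0,"az": 0,"dx": 0,"dy": 0,"dz": 0.001,"fingers": -1}
    - {"ax": 0,"ay": 0,"az": 0,"dx": 0,"dy": 0,"dz": 0.001,"fingers": -1}

```text
time: 8.1
tool_pos: [588.7, -129.0, 72.3]
tool_rot: [[0.13, 0.992, -0.0], [0.992, -0.13, -0.0], [-0.0, -0.0, -1.0]]
ft_force: [-0.2, 0.5, -0.8]
finger_gap: 17.3
finger_force: 51.2
```

Request:
arm_command:
  steps:
    - {"ax": 0,"ay": 0,"az": 0,"dx": 0,"dy": 0,"dz": 0.0005,"fingers": -1}
    - {"ax": 0,"ay": 0,"az": 0,"dx": 0,"dy": 0,"dz": 0.0005,"fingers": -1}
    - {"ax": 0,"ay": 0,"az": 0,"dx": 0,"dy": 0,"dz": 0.001,"fingers": -1}
    - {"ax": 0,"ay": 0,"az": 0,"dx": 0,"dy": 0,"dz": 0.001,"fingers": -1}

```text
time: 8.5
tool_pos: [588.7, -129.0, 71.9]
tool_rot: [[0.13, 0.992, 0.0], [0.992, -0.13, -0.0], [-0.0, 0.0, -1.0]]
ft_force: [-2.3, 0.0, 6.7]
finger_gap: 17.4
finger_force: 52.1
```

Contact shows as +6.7 N at the expected height. Releasing with the grip eased first.

Request:
arm_command:
  steps:
    - {"ax": 0,"ay": 0,"az": 0,"dx": 0,"dy": 0,"dz": -0.0003,"fingers": -1}
    - {"ax": 0,"ay": 0,"az": 0,"dx": 0,"dy": 0,"dz": -0.0003,"fingers": -1}
    - {"ax": 0,"ay": 0,"az": 0,"dx": 0,"dy": 0,"dz": -0.0003,"fingers": -0.4}
    - {"ax": 0,"ay": 0,"az": 0,"dx": 0,"dy": 0,"dz": -0.0003,"fingers": -0.2}
    - {"ax": 0,"ay": 0,"az": 0,"dx": 0,"dy": 0,"dz": -0.0003,"fingers": 0.2}
    - {"ax": 0,"ay": 0,"az": 0,"dx": 0,"dy": 0,"dz": -0.0003,"fingers": 0.2}
    - {"ax": 0,"ay": 0,"az": 0,"dx": 0,"dy": 0,"dz": -0.0003,"fingers": 0.2}
    - {"ax": 0,"ay": 0,"az": 0,"dx": 0,"dy": 0,"dz": -0.0003,"fingers": 0.2}
  grip_force: 20

```text
time: 9.3
tool_pos: [588.7, -129.0, 71.5]
tool_rot: [[0.13, 0.992, -0.0], [0.992, -0.13, 0.0], [0.0, -0.0, -1.0]]
ft_force: [-0.3, 0.3, 0.3]
finger_gap: 51.6
finger_force: 0.0
```

Request:
arm_command:
  steps:
    - {"ax": 0,"ay": 0,"az": 0,"dx": 0,"dy": 0,"dz": -0.015,"fingers": 0.2}
    - {"ax": 0,"ay": 0,"az": 0,"dx": 0,"dy": 0,"dz": -0.04,"fingers": 0.2}
    - {"ax": 0,"ay": 0,"az": 0,"dx": 0,"dy": 0,"dz": -0.07,"fingers": 0.2}
    - {"ax": 0,"ay": 0,"az": 0,"dx": 0,"dy": 0,"dz": -0.1,"fingers": 0.2}
    - {"ax": 0,"ay": 0,"az": 0,"dx": 0,"dy": 0,"dz": -0.13,"fingers": 0.2}
    - {"ax": 0,"ay": 0,"az": 0,"dx": 0,"dy": 0,"dz": -0.13,"fingers": 0.2}
    - {"ax": 0,"ay": 0,"az": 0,"dx": 0,"dy": 0,"dz": -0.13,"fingers": 0.2}

```text
time: 10.0
tool_pos: [589.0, -129.1, 202.1]
tool_rot: [[0.13, 0.992, 0.001], [0.992, -0.13, -0.0], [-0.0, 0.001, -1.0]]
ft_force: [-0.2, 0.3, -0.6]
finger_gap: 51.2
finger_force: 0.0
```

```bash
python3 - <<'E'
from h import *
for n in ["scene","side"]:
    im=shot(n); p=cloud(im); X,Y,Z=np.moveaxis(p,-1,0)
    m=(np.hypot(X-588.5,Y+129)<35)&(Z>25)&(Z<115); q=p[m]; t=q[q[:,2]>np.percentile(q[:,2],97)-2.5]
    print(n,"top z",np.percentile(q[:,2],97),"mid",((t.min(0)+t.max(0))/2).round(1))
    for a in (35,60,85): k=q[abs(q[:,2]-a)<8]; print(a,np.median(k,0).round(1))
    m=(np.hypot(X-731,Y+147)<70)&(Z>15)&(Z<120); print("cap",np.median(p[m&(Z>95)],axis=0).round(1))
    if n=="side": cv2.imwrite("pics/end.png",im["color"][180:330,320:520,::-1].repeat(3,0).repeat(3,1))
E
```

```text
scene top z 102.59056107478375 mid [ 590.5 -130.2  102.1]
35 [ 596.6 -135.8   34.3]
60 [ 597.9 -135.7   59.7]
85 [ 597.6 -136.2   84.9]
cap [ 733.2 -146.2  100.3]
side top z 102.80308658980536 mid [ 589.8 -127.6  102.6]
35 [ 581.6 -133.2   35.5]
60 [ 581.2 -132.7   60.2]
85 [ 581.5 -132.6   84.9]
cap [ 728.5 -144.8  101.6]
```

View pics/end.png

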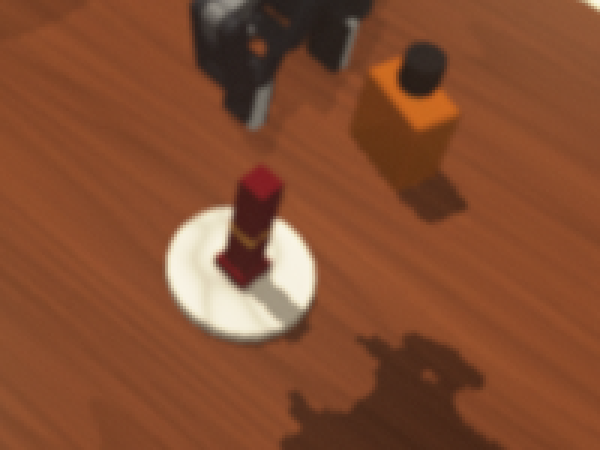

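The lipstick stands upright in the middle of the coaster (crop pixel 243,265). The perfume (410,115) has not moved and the gripper is clear.

```bash
python3 -c "
from rig import robot
print(robot.finish_job())"
```

```text
the job is handed in; nothing more can be done
None
```

The square lipstick was pulled from its catch and now stands upright and released within about 2 mm of the coaster's centre by camera; the perfume bottle did not move, and the job was handed in at about 10 s (no verdict was returned).

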